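# Clear the lamp off the hub jig and hold its spring jaw open at the mark

### The arm

A 7-joint arm with a two-finger parallel gripper is mounted at the origin on the work surface. World frame = base frame: x ahead of the robot, y to its left, z up, the work surface at z = 0. Lengths are in m, angles in rad, forces in N, time in s.
With the tool pointing down it reaches from about 0.4 to 0.875 m from the base axis. Payload 19.3 kg.
Tool frame: the origin (TCP) lies between the finger pads; the fingertips stand ahead of it and the grasp point (between the pads) lies 8 mm behind it (bot.tip_extent is the x of the fingertips in the tool frame, in m); x points along the fingers, y is the direction in which the jaws open and shut, and the axes are right-handed (so a half turn about x gives the same grasp; the last joint's range is limited). The gripper opens to 85 mm and grips with 20 to 120 N. Pads are 22 mm wide; open, the fingers measure 114 mm over their backs; the gripper's body (76 mm by 85 mm) begins 54 mm behind the grasp point. The pads swing forward as they close: fully open they stand 13 mm farther back than shut.
Start: joints at [1.104, 0.521, -0.036, 1.599, 0.021, 1.021, -0.113], TCP at [0.242, -0.576, 0.242] pointing down, gripper open.
Joint ranges: [-2.91, 2.91], [-0.3, 2.13], [-1.5, 1.42], [0.17, 2.43], [-1.26, 4.41], [0.16, 1.93], [-2.52, 2.52]. Speed limits (rad/s): [1.89, 1.89, 2.39, 2.39, 3.01, 3.01, 3.01].

### API

Orientations are given as [roll, pitch, yaw] about the fixed x, y, z axes, in that order (R = Rz(yaw) Ry(pitch) Rx(roll)).
In Python, from workcell import observe, grab_frame, camera_info, bot, nets gives the robot as it stands.
- The arm moves only by the tool jog_arm, never from a script. Its argument "commands" is a list of rows, each a list of 6 numbers: the shift along the tool's x, y, z in mm, then the turn, a rotation vector about the tool's x, y, z in rad. A call has 1 to 20 rows; each row shifts and turns the pose as measured when the row begins, along the tool's axes as they then stand; what a row does not reach is not made up. A row lasts 1/10 s, in which the tool goes at most 50 mm and 8.59 degrees, less where a joint would pass 70% of its speed; a pose out of reach is approached as far as the arm can. A call is refused whole if a number of a shift passes 50 or a number of a turn 0.15, either way. A call with a gripper value outside its range is refused whole. "gripper" is the closure in counts, from 0 (fully open) to 255 (shut), set as the call begins (left out, the last holds). The fingers move at their own pace and stop on an object; "newtons" is the grip in N (left out, the last holds). Time passes only in rows, so rows that do not move let the fingers close. It gives the time, the measured TCP pose, the force and the opening at its end, in the units of the state.
- observe(): the state, without advancing time (a new reading comes with each control period).
- grab_frame(name): name is "scene" or "top" or "wrist"; returns the picture (400x640x3 uint8, red, green, blue); there is no depth.
- camera_info(name): a dict with "fov_y" (degrees; the focal length in pixels is half the picture's height over the tangent of half this angle, whatever the lens; pixels are square), "cx", "cy" (the principal point, pixels), "R" (3x3) and "t" (3): a world point X has camera coordinates R X + t; the wrist camera has in their place "tool_from_camera" (4x4, takes a point from camera to tool coordinates, whose origin is the TCP and whose axes are the tool frame's). Camera axes: x right, y down, z forward; pixel columns grow to the right and rows downward; lengths in m; the calibration is good to about 2 mm. A picture is of the moment at which its call begins: read the wrist's pose just before it. camera_info takes no time and is no camera call.
- bot.job_done(): hands the job in, once; it reports no verdict.
Trained networks look in the newest picture that a camera, given by its name, has taken for a name from the list of things; names that differ only in an ending like _2 or _b are one class to them, and where a whole thing is asked for, a point or a joint stands for the part that bears it (a point fixed in the world has none). Each returns a list of dicts, best first, with "p" (0 to 1); they miss things now and then, are a little off and sometimes report something else, mostly with a low value. They report only what shows in the picture. A call takes as long as a camera call. They do not tell look-alikes from the thing itself.
- nets.find_in(camera, name): "rect" ([left, top, right, bottom] in pixels, round what is visible of it).
- nets.silhouettes(camera, name): "mask" (400x640 bool, what is visible of it) and "rect" ([left, top, right, bottom] in pixels, round what is visible of it).
- nets.pinpoint(camera, name): "location" ([column, row] in pixels: a listed point, or the origin of a listed thing).
The state is a dict: "clock": time; "qpos": joint angles; "qd": joint speeds; "joint_efforts": joint torques, N m; "position": TCP position; "tool_rot": TCP orientation; "force": force on the tool from outside, world axes, zero at the start; "moment": the same for the moment, N m; "grip_width": finger opening in m.
Only numpy, scipy, OpenCV 4.12 (cv2) and the standard library are available. Lean on these libraries where they do the work, as an engineer would, in place of code of your own. Each camera call takes 0.05 s, during which the arm holds its last target.

### The job

Someone has left a bicycle headlamp standing on the bed of the spring-jaw hub jig, in the way of the sliding jaw: lift it off gently, for its shell is thin, and set it down upright in the empty half of the parts tray, without dropping it or knocking it over. Then pull the sliding jaw back by its upright handle, against its spring, until its pointer stands in the gap of the index fork, and keep it there for at least three seconds. The jaw springs shut when let go, so finish while still holding it at the mark; leave the other things on the bench and the bell in the tray alone.

Things in the scene. Friction and masses are not known exactly. Their poses are not given: they have to be found in the camera images.
- jig: Fixed spring-jaw hub jig: base plate 300 (x) x 160 (y) x 18 mm, origin at the centre of its underside; place and yaw vary. Along x: fixed jaw (+100 to +145 mm, top 50 mm above the bench), sliding jaw closed against it, free bed, low end stop. The jaw slides along jig -x, roughly towards the robot, between guide bars (y +-47 mm, top 30 mm). The tick lines on its -y side are not the mark.
- slide (a joint): How far the sliding jaw is pulled open, in m: 0 closed, up to 0.11, growing along jig -x. A spring pulls it shut always: about 4 N at 0, 100 N/m more (about 9 N at 50 mm, 12.5 N at 85 mm), and slight friction (0.8 N). It starts at 0.
- handle (a point): Grip point of the sliding jaw's upright black handle, a blade 12 mm thick along jig x, 50 wide along jig y, 50 to 98 mm above the bench; this point is on its mid-plane, 80 mm above the bench, at jig x +80, y 0 mm when closed; moves with the jaw. The steel jaw below it is 40 (x) x 80 (y) mm, top at 49 mm. Axes as the jig's.
- pointer (a point): Tip of the thin dark pointer tab (3 mm thick along jig x) that sticks out of the sliding jaw's +y side, 36 mm above the bench; jig x +80, y +64 mm when closed; moves with the jaw.
- index_mid (a point): The mark: middle of the gap of the index fork, a small dark steel clip fixed on the jig's +y edge (y +72.5 mm): two cheeks 10 (x) x 12 (y) mm, top 40 mm above the bench, 15 mm apart. Its place along the jig varies: the pointer reaches it at a pull of 50 to 85 mm. Axes as the jig's. The pointer is at the mark when both have the same jig x.
- lamp_center (a point): Centre, half-way up, of the bicycle headlamp, standing lens up on the jig's bed: black round housing 48 mm in diameter (42 at the foot), 56 high, then a 53 mm steel rim and low glass, 70 mm in all; foot 35 mm below this point. About 0.12 kg. Its thin shell cracks if a finger presses with over 60 N or if set down with over 40 N; a grip of 20 to 40 N is plenty. z up through the lens.
- lamp: The same headlamp; origin at the centre of its foot.
- tray: The fixed grey parts tray, 150 (x) x 240 (y) x 28 mm, walls and floor 5 mm thick, one wall across the middle parting it into two halves, at +y and -y, each about 140 x 112 mm inside. Origin at the centre of its underside; place and yaw vary.
- tray_free (a point): Centre of the floor (5 mm above the bench) of the empty half of the tray, 60 mm from the tray's centre along tray +y; axes as the tray's.
- bell: A loose steel bicycle bell dome, 54 mm in diameter, 31 mm high, lying in the other (-y) half of the tray; leave alone. Origin at the centre of its underside.
- sprocket: Loose steel sprocket lying flat, 60 mm across, 10 mm high; leave alone. Origin at the centre of its underside.
- spanner: Loose spanner, 160 mm long along its x, lying flat between jig and tray; leave alone. Origin at the centre of its underside.
- hub: Loose wheel hub standing on end, 58 mm flanges, 89 mm high, at the back; leave alone. Origin at the centre of its underside.
- can_a: Loose bottle-shaped can, 54 mm in diameter, 170 mm high, at the left side (+y); leave alone. Origin at the centre of its underside.
- can_b: Loose bottle-shaped can, 58 mm in diameter, 150 mm high, at the right side (-y); leave alone. Origin at the centre of its underside.
- tub: Loose white tub with a lid, 90 mm in diameter, 70 mm high, at the back; leave alone. Origin at the centre of its underside.
Things that resemble listed ones, but are neither listed nor needed, are in the scene too. Leave any orange look-alike of the lamp alone.

How it is judged:
On the way, in this order (a step that is already met when the one before it is completed fails the run):
1. the headlamp stands upright and let go in the empty half of the tray (x of lamp_center in the frame of tray_free between -0.05 and 0.05 m and y of lamp_center in the frame of tray_free between -0.037 and 0.037 m and z of lamp_center in the frame of tray_free between 0.03 and 0.04 m and angle between lamp_center's own z axis and vertical below 0.15 rad and linear speed of lamp below 0.03 m/s and contact force between the fingers and lamp below 0.1 N), for 0.3 s.
2. the sliding jaw is held by the fingers with its pointer in the gap of the index fork for three seconds (x of pointer in the frame of index_mid between -0.006 and 0.006 m and contact force between the fingers and slide above 2 N and contact force between slide and lamp below 0.1 N and contact force between slide and bell below 0.1 N and contact force between slide and sprocket below 0.1 N and contact force between slide and spanner below 0.1 N and contact force between slide and hub below 0.1 N and contact force between slide and can_a below 0.1 N and contact force between slide and can_b below 0.1 N and contact force between slide and tub below 0.1 N), for 2.9 s.
At the end, for the whole second after the job is handed in: The fingers still hold the sliding jaw (at least 2 N on it, no loose thing propping it), its pointer within 6 mm of the middle of the fork's gap and still, after three seconds there; the headlamp stands upright (within 0.15 rad), released, on the floor of the empty half of the tray (all of step 1 and all of step 2 and velocity of joint slide between -0.01 and 0.01 m/s); the arm keeps its last pose, push and grip.
It fails at once if the headlamp is squeezed with more than 60 N a finger (120 N over both) (contact force between the fingers and lamp above 120 N).
It fails at once if the headlamp strikes or is pressed on the tray or the jig with more than 40 N (contact force between lamp and tray above 40 N or contact force between lamp and jig above 40 N).
It fails at once if the headlamp is dropped (falls or flies free of the fingers faster than 0.6 m/s) (linear speed of lamp above 0.6 m/s and contact force between the fingers and lamp below 0.1 N).
It fails at once if the headlamp is tipped over (angle between lamp_center's own z axis and vertical above 0.7 rad).
It fails at once if a bystander is moved more than 30 mm (distance of any of bell, sprocket, spanner, hub, can_a, can_b, tub from where it was at the start of the episode above 0.03 m).
It also fails if it takes over 56 s, if anything falls off the work surface, if the arm or the gripper's body presses on something with over 40 N, if the wrist force passes 120 N, or if a joint passes its speed limit or range.

## Working session

There is one attempt and no reset: what is moved stays moved. The work goes in short steps, Python scripts to look and compute and a tool call to move; the robot and the scene stay as the last step left them, time stands still between calls to the robot, and variables do not carry over. Pictures are saved under pics/ and viewed, and the job is handed in when it is done.

Besides the shell and the picture viewer there is one more tool, called after "Call:" as name(argument=value, ...), one argument or row to a line, values as JSON. jog_arm: Moves the arm, as the interface text tells. Its arguments: {"type":"object","properties":{"commands":{"type":"array","items":{"type":"array","items":{"type":"number"}}},"gripper":{"type":"number"},"newtons":{"type":"number"}},"required":["commands"]}

```bash
mkdir -p pics; ls
python3 - <<'E'
from workcell import observe, grab_frame, camera_info, bot, nets
import cv2,numpy as np
for n in ["scene","top","wrist"]:
    im=grab_frame(n); cv2.imwrite(f"pics/{n}0.png",im[:,:,::-1]); i=camera_info(n); print(n,{k:np.round(v,4).tolist() for k,v in i.items()})
s=observe(); print({k:np.round(v,3).tolist() for k,v in s.items()}, bot.tip_extent)
for n,names in [("top",["lamp_center","lamp","tray","tray_free","handle","pointer","index_mid","jig","bell","spanner"]),("scene",["lamp_center","tray_free","handle","pointer","index_mid","jig","tray"])]:
    for k in names:
        try: print(n,k,[(np.round(d["location"],1).tolist(),round(float(d["p"]),2)) for d in nets.pinpoint(n,k)])
        except Exception as e: print(k,e)
E
```

```text
pics
scene {'fov_y': 44.2645, 'cx': 323.8079, 'cy': 202.9684, 'R': [[-0.8856, 0.4645, 0.0014], [0.3952, 0.755, -0.5232], [-0.2441, -0.4628, -0.8522]], 't': [0.526, -0.1946, 1.7469]}
top {'fov_y': 53.4282, 'cx': 315.6021, 'cy': 196.2654, 'R': [[-0.025, -0.9997, -0.0074], [-0.9888, 0.0258, -0.1471], [0.1472, 0.0036, -0.9891]], 't': [0.031, 0.6102, 1.038]}
wrist {'fov_y': 59.7795, 'cx': 317.9523, 'cy': 194.5159, 'tool_from_camera': [[-0.0003, -0.2715, 0.9624, -0.1314], [1.0, -0.0002, 0.0002, -0.0004], [0.0002, 0.9624, 0.2715, -0.0691], [0.0, 0.0, 0.0, 1.0]]}
{'clock': 0.15, 'qpos': [1.104, 0.522, -0.036, 1.6, 0.021, 1.021, -0.113], 'qd': [0.001, -0.002, 0.0, -0.002, -0.001, -0.0, -0.001], 'joint_efforts': [0.001, -92.739, 1.98, -37.005, 0.018, 0.006, -0.0], 'position': [0.241, -0.576, 0.242], 'tool_rot': [-1.487, 1.57, 2.052], 'force': [0.072, -0.278, 0.794], 'moment': [-0.002, -0.023, -0.039], 'grip_width': 0.085} 0.011
top lamp_center [([460.0, 199.1], 0.75), ([319.2, 255.8], 0.72), ([292.9, 141.9], 0.72), ([468.7, 233.9], 0.71), ([402.1, 220.8], 0.6)]
top lamp [([452.1, 200.8], 0.73), ([399.1, 220.5], 0.72), ([462.4, 234.0], 0.59)]
top tray [([252.5, 230.9], 0.98), ([375.1, 186.3], 0.72)]
top tray_free [([237.5, 232.8], 0.67), ([392.6, 219.2], 0.65)]
top handle [([400.9, 185.7], 0.58)]
top pointer [([377.3, 188.4], 0.94)]
top index_mid [([367.9, 205.3], 0.51), ([342.4, 137.9], 0.44)]
top jig [([391.9, 219.3], 0.83)]
top bell [([273.2, 237.7], 0.59)]
top spanner [([319.0, 255.4], 0.72)]
scene lamp_center [([276.0, 127.1], 0.82), ([294.6, 118.2], 0.69), ([312.2, 154.6], 0.51)]
scene tray_free [([379.8, 267.5], 0.87), ([271.2, 113.2], 0.21)]
scene handle [([287.4, 157.2], 0.75)]
scene pointer [([293.1, 182.6], 0.56), ([308.3, 163.1], 0.41)]
scene index_mid [([311.2, 165.6], 0.72), ([310.7, 177.8], 0.45)]
scene jig [([306.6, 164.6], 0.72)]
scene tray [([374.8, 254.5], 0.96), ([382.6, 270.5], 0.62)]
```

View pics/top0.png

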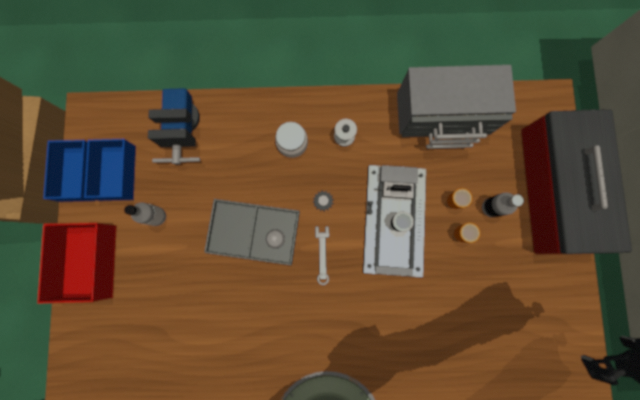

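View pics/scene0.png

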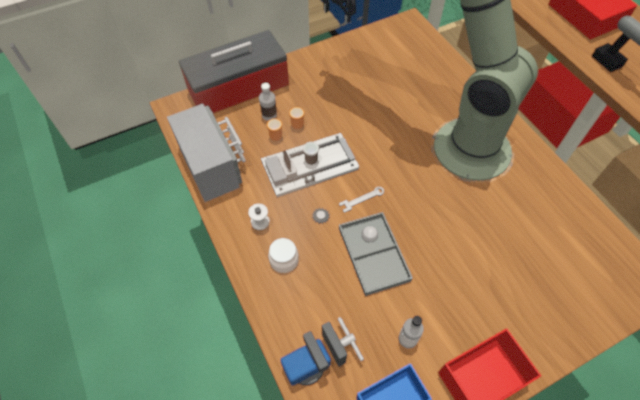

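Run:
```python
import cv2
a=cv2.imread("pics/top0.png")[120:280,200:500]; b=cv2.imread("pics/scene0.png")[90:310,230:450]
cv2.imwrite("pics/topc.png",cv2.resize(a,None,fx=2.6,fy=2.6,interpolation=cv2.INTER_CUBIC)); cv2.imwrite("pics/scc.png",cv2.resize(b,None,fx=2.7,fy=2.7,interpolation=cv2.INTER_CUBIC))
```

```text
(no output)
```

View pics/topc.png

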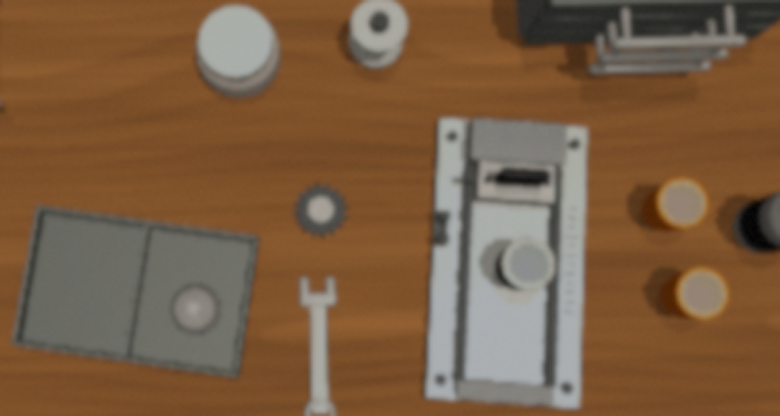

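View pics/scc.png

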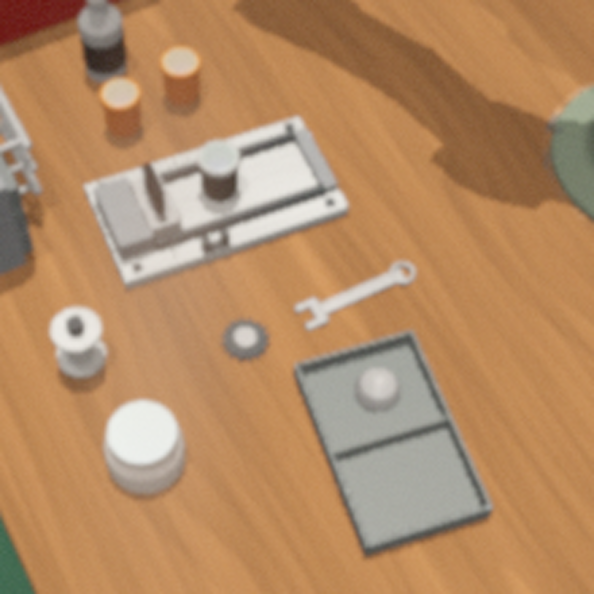

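The scene holds three candidates for the lamp:
- The lamp itself, with a black housing and steel rim, on the jig bed at top (402,220).
- Two orange look-alikes at top (461,199) and (469,233).

I choose the one on the bed; the crop shows a dark housing. Next I compute positions.

```bash
cat > h.py <<'E'
import numpy as np, cv2
from workcell import observe, grab_frame, camera_info, bot, nets
from scipy.spatial.transform import Rotation as Ro
from scipy.optimize import least_squares
def f(i): return 200/np.tan(np.radians(i["fov_y"])/2)
def wristcam(s):
    i=camera_info("wrist"); T=np.eye(4); T[:3,:3]=Ro.from_euler("xyz",s["tool_rot"]).as_matrix(); T[:3,3]=s["position"]
    M=np.linalg.inv(T@np.array(i["tool_from_camera"])); return i,M[:3,:3],M[:3,3]
def cam(n,s=None):
    if n=="wrist": return wristcam(s)
    i=camera_info(n); return i,np.array(i["R"]),np.array(i["t"])
def back(c,px,z):
    i,R,t=c; d=R.T@np.array([(px[0]-i["cx"])/f(i),(px[1]-i["cy"])/f(i),1]); o=-R.T@t
    return o+d*(z-o[2])/d[2]
def proj(c,X):
    i,R,t=c; p=R@np.asarray(X)+t; return np.array([p[0]/p[2]*f(i)+i["cx"],p[1]/p[2]*f(i)+i["cy"]])
def fitrect(P,L,W):
    # P: corners in order (+x,+y),(+x,-y),(-x,-y),(-x,+y)
    m=np.array([[L/2,W/2],[L/2,-W/2],[-L/2,-W/2],[-L/2,W/2]])
    def r(v):
        c,s=np.cos(v[2]),np.sin(v[2]); return ((m@np.array([[c,s],[-s,c]])+v[:2])-P).ravel()
    q=least_squares(r,[*P.mean(0),0]); return q.x,q.fun
E
python3 - <<'E'
from h import *
T=cam("top"); px=lambda a:(np.array(a)+.5)/2.6+[200,120]-.5
J=np.array([back(T,px(p),.018)[:2] for p in [(439,118),(588,126),(580,408),(426,398)]])
print("jig",J.round(4).tolist(),[np.round(a,4) for a in fitrect(J,.3,.16)])
K=np.array([back(T,px(p),.028)[:2] for p in [(38,207),(259,237),(237,378),(13,344)]])
x,r=fitrect(K,.15,.24);print("tray",K.round(4).tolist(),x.round(4),r.round(4))
print("free",x[:2]+.06*np.array([-np.sin(x[2]),np.cos(x[2])]))
print("lamp",back(T,px((526,263)),.084), "fork",back(T,px((440,228)),.04),"handle",back(T,px((522,177)),.098),"pointer",back(T,px((462,181)),.036))
E
```

```text
jig [[0.7, -0.1362], [0.6869, -0.2971], [0.3874, -0.2691], [0.4016, -0.1093]] [array([ 0.544 , -0.2029, -0.0901]), array([ 0.0005, -0.0006, -0.0007,  0.001 , -0.    , -0.    ,  0.0002,
       -0.0004])]
tray [[0.6122, 0.2964], [0.574, 0.0614], [0.4273, 0.087], [0.4681, 0.3207]] [ 0.5204  0.1914 -0.168 ] [ 0.0022  0.0008  0.0003 -0.0009 -0.0009 -0.0014 -0.0016  0.0015]
free [0.53041718 0.25054506]
lamp [ 0.53464039 -0.20755925  0.084     ] fork [ 0.57719628 -0.12902399  0.04      ] handle [ 0.61952099 -0.20549483  0.098     ] pointer [ 0.62712725 -0.15504919  0.036     ]
```

```bash
cat >> h.py <<'E'
def R0(s): return Ro.from_euler("xyz",s["tool_rot"]).as_matrix()
def plan(target,yaw,s=None):
    """shift in tool axes (mm) to world target; remaining turn so that x down, y along +-(cos yaw, sin yaw)"""
    s=s or observe(); R=R0(s); d=R.T@(np.array(target)-s["position"])*1000
    out=[]
    for k in (0,np.pi):
        y=np.array([np.cos(yaw+k),np.sin(yaw+k),0]); x=np.array([0,0,-1.]); G=np.column_stack([x,y,np.cross(x,y)])
        out.append(Ro.from_matrix(R.T@G).as_rotvec().round(3).tolist())
    print("pos",np.round(s["position"],4),"shift",d.round(1),"turn",out); print("tool y",R[:,1].round(3),"q",np.round(s["qpos"],2), "t",round(s["clock"],2))
E
python3 - <<'E'
from h import *
plan([.535,-.2075,.20],-.09)
E
```

```text
pos [ 0.2415 -0.5764  0.2423] shift [  42.3 -226.9 -413.2] turn [[-1.084, -0.0, 0.0], [2.058, 0.0, 0.0]]
tool y [ 0.386 -0.922 -0.   ] q [ 1.1   0.52 -0.04  1.6   0.02  1.02 -0.11] t 1.0
```

```bash
cat >> h.py <<'E'
def rows(target,turnx,n):
    """equal world steps, with turn about tool x spread evenly, rounded"""
    s=observe(); R=R0(s); st=(np.array(target)-s["position"])*1000/n
    o=[]
    for k in range(n):
        Rk=R@Ro.from_rotvec([turnx*k/n,0,0]).as_matrix(); o.append([round(float(v),1) for v in Rk.T@st]+[round(turnx/n,3),0,0])
    print(o)
E
python3 - <<'E'
from h import *
rows([.535,-.2075,.21],-1.084,16)
E
```

```text
[[2.0, -14.2, -25.8, -0.068, 0, 0], [2.0, -12.4, -26.7, -0.068, 0, 0], [2.0, -10.6, -27.5, -0.068, 0, 0], [2.0, -8.7, -28.2, -0.068, 0, 0], [2.0, -6.7, -28.7, -0.068, 0, 0], [2.0, -4.8, -29.1, -0.068, 0, 0], [2.0, -2.8, -29.3, -0.068, 0, 0], [2.0, -0.8, -29.5, -0.068, 0, 0], [2.0, 1.2, -29.4, -0.068, 0, 0], [2.0, 3.2, -29.3, -0.068, 0, 0], [2.0, 5.1, -29.0, -0.068, 0, 0], [2.0, 7.1, -28.6, -0.068, 0, 0], [2.0, 9.0, -28.1, -0.068, 0, 0], [2.0, 10.9, -27.4, -0.068, 0, 0], [2.0, 12.7, -26.6, -0.068, 0, 0], [2.0, 14.5, -25.7, -0.068, 0, 0]]
```

Call:
jog_arm(
  commands=[
    [2,-14,-26,-0.068,0,0],
    [2,-12,-27,-0.068,0,0],
    [2,-11,-27,-0.068,0,0],
    [2,-9,-28,-0.068,0,0],
    [2,-7,-29,-0.068,0,0],
    [2,-5,-29,-0.068,0,0],
    [2,-3,-29,-0.068,0,0],
    [2,-1,-29,-0.068,0,0],
    [2,1,-29,-0.068,0,0],
    [2,3,-29,-0.068,0,0],
    [2,5,-29,-0.068,0,0],
    [2,7,-29,-0.068,0,0],
    [2,9,-28,-0.068,0,0],
    [2,11,-27,-0.068,0,0],
    [2,13,-27,-0.068,0,0],
    [2,14,-26,-0.068,0,0],
    [0,0,0,0,0,0],
    [0,0,0,0,0,0],
  ],
  gripper=0,
  newtons=30,
)

```text
clock: 2.8
position: [0.5361, -0.1872, 0.2092]
tool_rot: [0.675, 1.567, -0.939]
force: [-0.4, -1.0, 0.0]
grip_width: 0.0852
```

Run:
```python
from h import *
s=observe(); im=grab_frame("wrist"); cv2.imwrite("pics/w1.png",im[:,:,::-1]); W=cam("wrist",s)
plan([.535,-.2075,.05],-.09)
for k in ["lamp_center","handle","pointer","index_mid"]: print(k,[(np.round(d["location"],1).tolist(),round(float(d["p"]),2)) for d in nets.pinpoint("wrist",k)])
print("expected rim",proj(W,[.5346,-.2076,.084]),"foot",proj(W,[.5346,-.2076,.018]),"fork",proj(W,[.5772,-.129,.04]))
```

```text
pos [ 0.5361 -0.1871  0.2093] shift [159.4  -0.6  20. ] turn [[0.047, 0.002, -0.003], [-3.095, 0.004, 0.004]]
tool y [ 0.999 -0.043  0.002] q [ 0.52  0.49 -0.4   1.78  0.23  0.92 -0.02] t 2.85
lamp_center [([377.4, 352.1], 0.92), ([291.7, 363.3], 0.76)]
handle [([432.4, 209.6], 0.62)]
pointer [([419.7, 123.6], 0.69)]
index_mid [([364.6, 115.4], 0.86), ([592.8, 27.0], 0.28)]
expected rim [316.79056987 215.34752679] foot [316.8138672  192.55713639] fork [363.42250954 107.25616324]
```

View pics/w1.png

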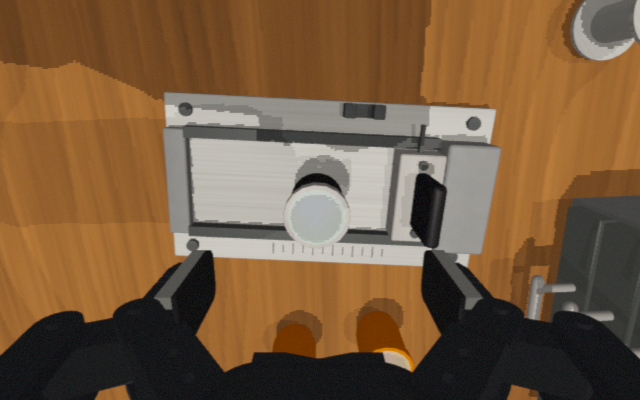

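The wrist picture shows the lamp rim at (317,215), exactly where predicted. The fork cheeks are at (348–380,111) and the pointer at (422,127). Now centring and descending.

Call:
jog_arm(
  commands=[
    [10,0,10,0.024,0.001,-0.001],
    [15,0,10,0.023,0.001,-0.002],
    [15,0,0,0,0,0],
    [15,0,0,0,0,0],
    [15,0,0,0,0,0],
    [10,0,0,0,0,0],
    [0,0,0,0,0,0],
    [0,0,0,0,0,0],
  ],
)

```text
clock: 3.85
position: [0.5307, -0.2173, 0.12]
tool_rot: [-1.162, 1.565, -2.844]
force: [0.4, 0.6, 0.9]
grip_width: 0.0857
```

Run:
```python
from h import *
s=observe(); im=grab_frame("wrist"); cv2.imwrite("pics/w2.png",im[:,:,::-1]); W=cam("wrist",s)
plan([.535,-.2075,.05],-.09)
print("expected rim",proj(W,[.5346,-.2076,.084]))
```

```text
pos [ 0.5306 -0.2173  0.1201] shift [ 70.1   3.6 -10.4] turn [[-0.021, 0.002, 0.005], [3.121, 0.008, -0.003]]
tool y [ 0.994 -0.11  -0.005] q [ 0.52  0.62 -0.34  1.82  0.29  0.75 -0.08] t 3.9
expected rim [323.94623612 216.96153298]
```

View pics/w2.png

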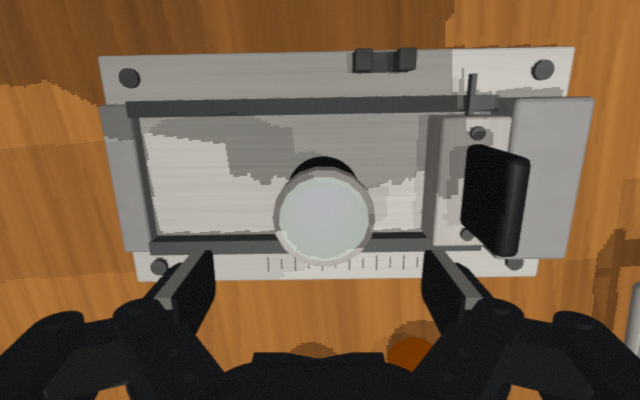

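Call:
jog_arm(
  commands=[
    [8,2,-4,-0.01,0.001,0.003],
    [10,1,-3,-0.005,0.001,0.002],
    [10,0,0,0,0,0],
    [10,0,0,0,0,0],
    [8,0,0,0,0,0],
    [0,0,0,0,0,0],
    [0,0,0,0,0,0],
  ],
)

```text
clock: 4.6
position: [0.5352, -0.2101, 0.0707]
tool_rot: [1.397, 1.569, -0.268]
force: [0.0, 0.4, 0.0]
grip_width: 0.0855
```

Run:
```python
from h import *
plan([.535,-.2075,.05],-.09)
```

```text
pos [ 0.5352 -0.2101  0.0707] shift [20.7 -0.5 -2.6] turn [[-0.004, 0.0, -0.002], [3.138, -0.003, -0.001]]
tool y [ 0.996 -0.094  0.002] q [ 0.49  0.69 -0.31  1.85  0.33  0.65 -0.11] t 4.6
```

Call:
jog_arm(
  commands=[
    [10,0,-2,-0.004,0,0],
    [9,0,-1,0,0,0],
    [4,0,0,0,0,0],
    [0,0,0,0,0,0],
  ],
)

```text
clock: 5.0
position: [0.5359, -0.207, 0.0461]
tool_rot: [1.376, 1.568, -0.284]
force: [-0.0, -0.5, -0.6]
grip_width: 0.0857
```

Call:
jog_arm(
  commands=[
    [0,0,0,0,0,0],
    [0,0,0,0,0,0],
    [0,0,0,0,0,0],
    [0,0,0,0,0,0],
    [0,0,0,0,0,0],
    [0,0,0,0,0,0],
    [0,0,0,0,0,0],
    [0,0,0,0,0,0],
  ],
  gripper=255,
  newtons=30,
)

```text
clock: 5.8
position: [0.536, -0.2072, 0.0467]
tool_rot: [1.334, 1.568, -0.326]
force: [-0.7, -1.1, -1.9]
grip_width: 0.0476
```

Run:
```python
from h import *
s=observe(); im=grab_frame("wrist"); cv2.imwrite("pics/w3.png",im[:,:,::-1])
plan([.535,-.2075,.05],-.09); print(s["grip_width"])
```

```text
pos [ 0.536  -0.2072  0.0467] shift [-3.3 -1.   0.4] turn [[0.0, 0.001, -0.003], [-3.142, 0.005, 0.001]]
tool y [ 0.996 -0.09   0.003] q [ 0.48  0.73 -0.3   1.86  0.35  0.61 -0.13] t 5.85
0.047647657288846054
```

View pics/w3.png

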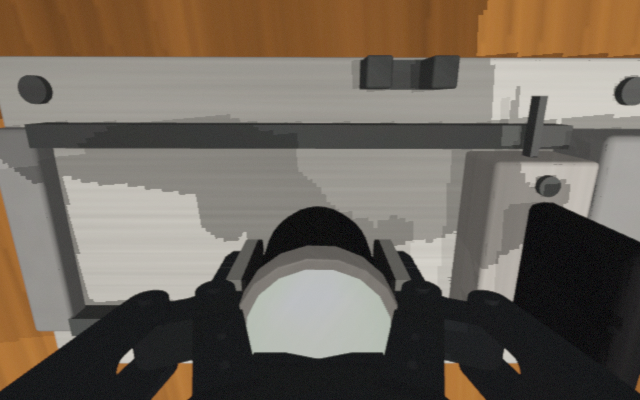

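Gripped at 47.6 mm, housing between the pads just below the rim. Now lifting.

Call:
jog_arm(
  commands=[
    [-8,0,0,0,0,0],
    [-12,0,0,0,0,0],
    [-15,0,0,0,0,0],
    [-15,0,0,0,0,0],
    [-15,0,0,0,0,0],
    [-15,0,0,0,0,0],
    [-10,0,0,0,0,0],
    [-4,0,0,0,0,0],
    [0,0,0,0,0,0],
    [0,0,0,0,0,0],
  ],
)

```text
clock: 6.85
position: [0.5363, -0.2073, 0.1524]
tool_rot: [1.301, 1.563, -0.36]
force: [0.7, 0.1, -1.9]
grip_width: 0.0481
```

Run:
```python
from h import *
s=observe(); im=grab_frame("wrist"); cv2.imwrite("pics/w4.png",im[:,:,::-1])
plan([.5304,.2505,.14],-.168); print(s["grip_width"]); rows([.5304,.2505,.14],0.078,18)
T=cam("wrist",s)
```

```text
pos [ 0.5363 -0.2073  0.1523] shift [  11.   -47.  -455.4] turn [[0.078, 0.002, -0.007], [-3.063, 0.011, 0.003]]
tool y [ 0.996 -0.09   0.007] q [ 0.52  0.57 -0.36  1.81  0.27  0.8  -0.06] t 6.9
0.04805389315735358
[[0.6, -2.6, -25.3, 0.004, 0, 0], [0.6, -2.7, -25.3, 0.004, 0, 0], [0.6, -2.8, -25.3, 0.004, 0, 0], [0.6, -2.9, -25.3, 0.004, 0, 0], [0.6, -3.0, -25.3, 0.004, 0, 0], [0.6, -3.2, -25.2, 0.004, 0, 0], [0.6, -3.3, -25.2, 0.004, 0, 0], [0.6, -3.4, -25.2, 0.004, 0, 0], [0.6, -3.5, -25.2, 0.004, 0, 0], [0.6, -3.6, -25.2, 0.004, 0, 0], [0.6, -3.7, -25.2, 0.004, 0, 0], [0.6, -3.8, -25.1, 0.004, 0, 0], [0.6, -3.9, -25.1, 0.004, 0, 0], [0.6, -4.0, -25.1, 0.004, 0, 0], [0.6, -4.1, -25.1, 0.004, 0, 0], [0.6, -4.2, -25.1, 0.004, 0, 0], [0.6, -4.4, -25.1, 0.004, 0, 0], [0.6, -4.5, -25.0, 0.004, 0, 0]]
```

View pics/w4.png

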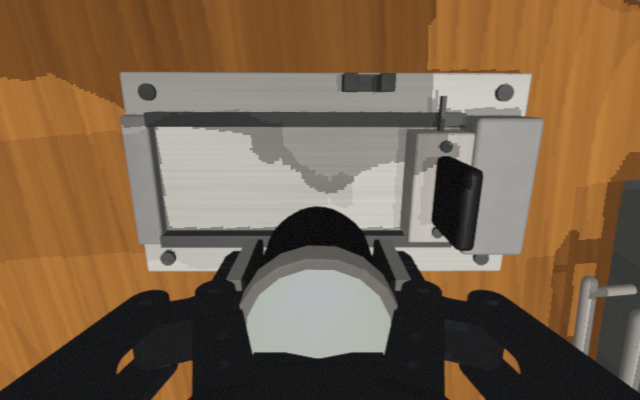

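The lamp is up and clear of the jig. Carrying it to the tray, ramped.

Call:
jog_arm(
  commands=[
    [0,-1,-8,0.004,0,0],
    [0,-2,-16,0.004,0,0],
    [0,-2,-24,0.005,0,0],
    [0,-3,-28,0.005,0,0],
    [0,-3,-28,0.005,0,0],
    [0,-3,-28,0.005,0,0],
    [0,-3,-28,0.005,0,0],
    [0,-3,-28,0.005,0,0],
    [0,-3,-28,0.005,0,0],
    [0,-3,-28,0.005,0,0],
    [0,-3,-28,0.005,0,0],
    [0,-3,-28,0.005,0,0],
    [0,-3,-28,0.005,0,0],
    [0,-3,-28,0.005,0,0],
    [0,-3,-24,0.005,0,0],
    [0,-2,-16,0.004,0,0],
    [0,-1,-8,0,0,0],
    [0,0,0,0,0,0],
    [0,0,0,0,0,0],
  ],
)

```text
clock: 8.8
position: [0.5351, 0.2247, 0.1416]
tool_rot: [-1.35, 1.561, -3.089]
force: [0.2, 0.2, -1.6]
grip_width: 0.0478
```

Run:
```python
from h import *
s=observe(); im=grab_frame("wrist"); cv2.imwrite("pics/w5.png",im[:,:,::-1])
cv2.imwrite("pics/s5.png",grab_frame("scene")[:,:,::-1])
plan([.5304,.2505,.0342],-.168); print(s["grip_width"])
W=cam("wrist",s); x=np.array([.5204,.1914]); c,q=np.cos(-.168),np.sin(-.168)
for a in [(.075,.12),(.075,0),(-.075,.12),(-.075,0)]:
    X=x+[c*a[0]-q*a[1],q*a[0]+c*a[1]]; print(a,proj(W,[*X,.028]).round(0))
```

```text
pos [0.5354 0.2243 0.1418] shift [107.6  -8.3 -25.3] turn [[-0.001, 0.002, 0.01], [3.141, 0.015, -0.003]]
tool y [ 0.986 -0.168 -0.01 ] q [-0.24  0.6  -0.36  1.79  0.27  0.81 -0.9 ] t 8.9
0.04783649768746463
(0.075, 0.12) [419.  72.]
(0.075, 0) [407. 239.]
(-0.075, 0.12) [194.  72.]
(-0.075, 0) [209. 239.]
```

View pics/w5.png

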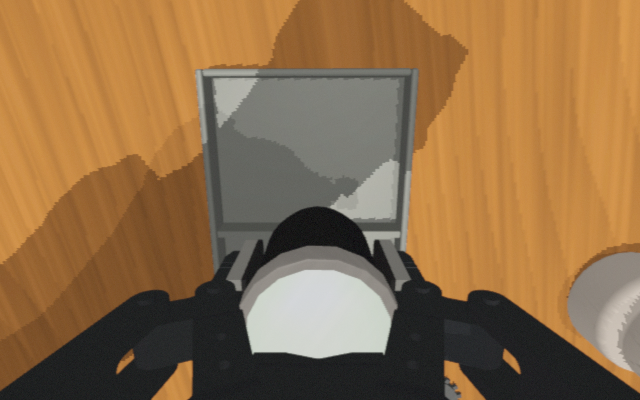

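The tray's empty half shows its far corners at (202,71) and (417,70), in line with my fit. Centring over it and lowering.

Call:
jog_arm(
  commands=[
    [5,-2,-6,0,0,0.003],
    [10,-2,-7,0,0,0.003],
    [12,-2,-6,0,0,0.002],
    [12,-1,-3,0,0,0],
    [12,0,0,0,0,0],
    [10,0,0,0,0,0],
    [8,0,0,0,0,0],
    [5,0,0,0,0,0],
    [0,0,0,0,0,0],
    [0,0,0,0,0,0],
  ],
)

```text
clock: 9.9
position: [0.5315, 0.2463, 0.0596]
tool_rot: [-0.538, 1.566, -2.28]
force: [0.2, -0.6, -2.1]
grip_width: 0.048
```

Run:
```python
from h import *
plan([.5304,.2505,.0342],-.168)
```

```text
pos [0.5315 0.2463 0.0596] shift [25.4 -1.7 -4. ] turn [[-0.004, 0.004, 0.002], [3.138, 0.004, -0.006]]
tool y [ 0.985 -0.171 -0.002] q [-0.32  0.72 -0.31  1.82  0.34  0.66 -1.  ] t 9.9
```

Call:
jog_arm(
  commands=[
    [8,0,-2,0,0,0],
    [7,0,-1,0,0,0],
    [4,0,0,0,0,0],
    [0,0,0,0,0,0],
  ],
)

```text
clock: 10.3
position: [0.5326, 0.2496, 0.0399]
tool_rot: [-0.312, 1.568, -2.054]
force: [-0.5, 0.8, -1.6]
grip_width: 0.0476
```

Call:
jog_arm(
  commands=[
    [2,0,0,0,0,0],
    [1,0,0,0,0,0],
    [0,0,0,0,0,0],
  ],
)

```text
clock: 10.6
position: [0.5327, 0.2496, 0.0367]
tool_rot: [-0.301, 1.568, -2.044]
force: [0.2, 0.4, -1.9]
grip_width: 0.048
```

Call:
jog_arm(
  commands=[
    [1,0,0,0,0,0],
    [1,0,0,0,0,0],
    [0,0,0,0,0,0],
  ],
)

```text
clock: 10.9
position: [0.5329, 0.2496, 0.0349]
tool_rot: [-0.19, 1.568, -1.933]
force: [0.3, -0.6, -1.9]
grip_width: 0.0475
```

Call:
jog_arm(
  commands=[
    [1,0,0,0,0,0],
    [0,0,0,0,0,0],
  ],
)

```text
clock: 11.1
position: [0.5329, 0.2496, 0.0339]
tool_rot: [-0.147, 1.568, -1.89]
force: [0.0, -0.7, -1.2]
grip_width: 0.0478
```

Call:
jog_arm(
  commands=[
    [0.6,0,0,0,0,0],
    [0,0,0,0,0,0],
  ],
)

```text
clock: 11.3
position: [0.5329, 0.2496, 0.0333]
tool_rot: [-0.133, 1.568, -1.876]
force: [-0.3, -0.4, -2.2]
grip_width: 0.0478
```

Call:
jog_arm(
  commands=[
    [0.6,0,0,0,0,0],
    [0,0,0,0,0,0],
  ],
)

```text
clock: 11.5
position: [0.533, 0.2498, 0.0327]
tool_rot: [-0.097, 1.568, -1.84]
force: [0.0, -0.6, -1.7]
grip_width: 0.0474
```

Call:
jog_arm(
  commands=[
    [0.8,0,0,0,0,0],
    [0,0,0,0,0,0],
  ],
)

```text
clock: 11.7
position: [0.533, 0.2498, 0.0325]
tool_rot: [0.011, 1.568, -1.732]
force: [0.3, 0.7, -0.6]
grip_width: 0.0479
```

Run:
```python
from h import *
a=[observe()["force"]]
im=grab_frame("scene"); cv2.imwrite("pics/s6.png",cv2.resize(im[200:300,320:450,::-1],None,fx=5,fy=5)); print(np.round(observe()["force"],2),observe()["position"])
```

```text
[-1.26 -1.4   5.04] [0.53299016 0.24972879 0.03240739]
```

View pics/s6.png

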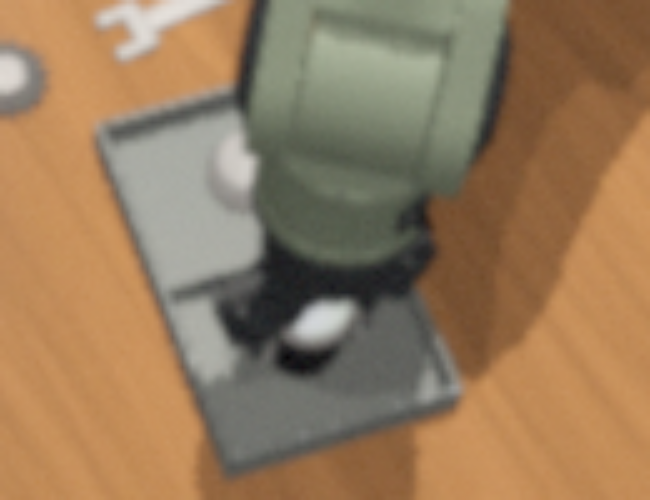

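The force reading rises to +5 N, so the lamp is on the tray floor. Releasing.

Call:
jog_arm(
  commands=[
    [0,0,0,0,0,0],
    [0,0,0,0,0,0],
    [0,0,0,0,0,0],
    [0,0,0,0,0,0],
    [0,0,0,0,0,0],
    [0,0,0,0,0,0],
    [0,0,0,0,0,0],
    [0,0,0,0,0,0],
  ],
  gripper=0,
)

```text
clock: 12.55
position: [0.5332, 0.2498, 0.0322]
tool_rot: [0.086, 1.568, -1.657]
force: [0.5, 0.9, 0.4]
grip_width: 0.0853
```

Call:
jog_arm(
  commands=[
    [-5,0,0,0,0,0],
    [-10,0,0,0,0,0],
    [-15,0,0,0,0,0],
    [-20,0,0,0,0,0],
    [-20,0,0,0,0,0],
    [-20,0,0,0,0,0],
    [-20,0,0,0,0,0],
    [-15,0,0,0,0,0],
    [-5,0,0,0,0,0],
    [0,0,0,0,0,0],
  ],
)

```text
clock: 13.55
position: [0.5335, 0.2505, 0.1772]
tool_rot: [1.77, 1.566, 0.028]
force: [-0.3, -0.4, -0.0]
grip_width: 0.0852
```

Run:
```python
from h import *
s=observe(); im=grab_frame("wrist"); cv2.imwrite("pics/w7.png",im[:,:,::-1])
print(proj(cam("wrist",s),[.533,.2497,.075]))
X=np.array([.544,-.2029]); c,q=np.cos(-.0901),np.sin(-.0901)
H=X+np.array([c,q])*.08; print(H)
plan([*H,.16],-.09); rows([*H,.16],-.078,18)
```

```text
[316.79535332 200.45342651]
[ 0.6236755  -0.21009825]
pos [0.5334 0.2504 0.1767] shift [ 17.2 167.5 438.4] turn [[-0.082, -0.001, -0.004], [3.06, -0.007, 0.001]]
tool y [ 0.985 -0.171  0.004] q [-0.28  0.56 -0.37  1.75  0.26  0.88 -0.94] t 13.6
[[1.0, 9.3, 24.4, -0.004, 0, 0], [1.0, 9.2, 24.4, -0.004, 0, 0], [1.0, 9.1, 24.4, -0.004, 0, 0], [1.0, 9.0, 24.5, -0.004, 0, 0], [1.0, 8.9, 24.5, -0.004, 0, 0], [1.0, 8.8, 24.6, -0.004, 0, 0], [1.0, 8.7, 24.6, -0.004, 0, 0], [1.0, 8.6, 24.6, -0.004, 0, 0], [1.0, 8.5, 24.7, -0.004, 0, 0], [1.0, 8.3, 24.7, -0.004, 0, 0], [1.0, 8.2, 24.7, -0.004, 0, 0], [1.0, 8.1, 24.8, -0.004, 0, 0], [1.0, 8.0, 24.8, -0.004, 0, 0], [1.0, 7.9, 24.8, -0.004, 0, 0], [1.0, 7.8, 24.9, -0.004, 0, 0], [1.0, 7.7, 24.9, -0.004, 0, 0], [1.0, 7.6, 24.9, -0.004, 0, 0], [1.0, 7.5, 25.0, -0.004, 0, 0]]
```

View pics/w7.png

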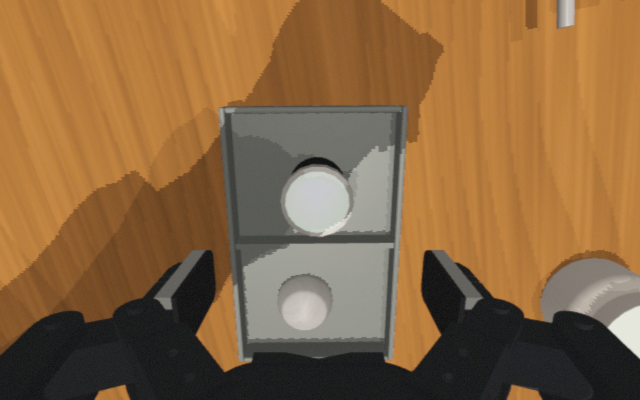

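The lamp stands in the empty half at (317,201), where expected. Moving to the handle.

Call:
jog_arm(
  commands=[
    [0,3,8,-0.004,0,0],
    [0,6,16,-0.004,0,0],
    [0,9,24,-0.005,0,0],
    [1,10,27,-0.005,0,0],
    [1,10,27,-0.005,0,0],
    [1,10,27,-0.005,0,0],
    [1,10,27,-0.005,0,0],
    [1,10,27,-0.005,0,0],
    [1,10,27,-0.005,0,0],
    [1,10,27,-0.005,0,0],
    [1,10,27,-0.005,0,0],
    [1,10,27,-0.005,0,0],
    [1,10,27,-0.005,0,0],
    [1,10,27,-0.005,0,0],
    [1,9,24,-0.005,0,0],
    [1,8,20,-0.005,0,0],
    [1,6,16,-0.004,0,0],
    [0,3,8,0,0,0],
    [0,0,0,0,0,0],
    [0,0,0,0,0,0],
  ],
)

```text
clock: 15.6
position: [0.6253, -0.208, 0.1447]
tool_rot: [-1.403, 1.548, -3.058]
force: [-0.0, -0.0, 0.3]
grip_width: 0.0859
```

Run:
```python
from h import *
s=observe(); im=grab_frame("wrist"); cv2.imwrite("pics/w8.png",im[:,:,::-1]); W=cam("wrist",s)
H=[.6237,-.2101]
print("handle top exp",proj(W,[*H,.098]))
plan([*H,.072],-.09)
```

```text
handle top exp [317.33439477 231.49687504]
pos [ 0.6253 -0.2079  0.1447] shift [72.7  0.2  2. ] turn [[0.006, 0.004, 0.023], [-3.136, -0.036, 0.006]]
tool y [ 0.996 -0.084 -0.023] q [ 0.44  0.71 -0.34  1.55  0.28  0.95 -0.07] t 15.65
```

View pics/w8.png

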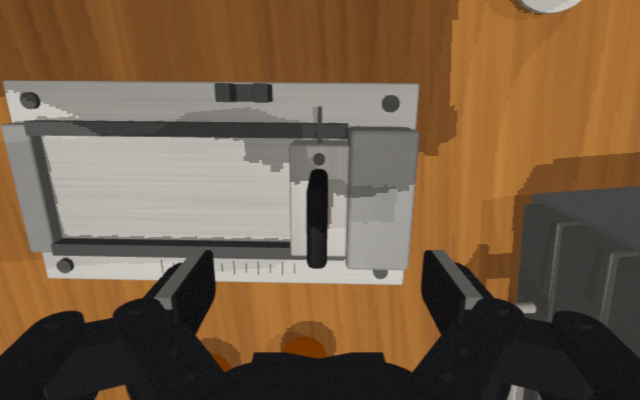

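```bash
cat >> h.py <<'E'
JX=np.array([.544,-.2029]);JY=-.0901
def jig(P): 
    c,q=np.cos(JY),np.sin(JY); d=np.array(P[:2])-JX; return np.round([c*d[0]+q*d[1],-q*d[0]+c*d[1]],4)
E
python3 - <<'E'
from h import *
im=cv2.imread("pics/w8.png"); cv2.imwrite("pics/w8c.png",cv2.resize(im[70:150,200:340],None,fx=5.5,fy=5.5,interpolation=cv2.INTER_CUBIC))
s=observe(); W=cam("wrist",s)
print("fork",jig(back(W,(243.5,86),.04)),"ptr",jig(back(W,(319.5,109),.037)))
for k in ["pointer","index_mid","handle"]: print(k,[(np.round(d["location"],1).tolist(),round(float(d["p"]),2)) for d in nets.pinpoint("wrist",k)])
E
```

```text
fork [0.0302 0.0774] ptr [0.0797 0.0631]
pointer [([317.5, 105.8], 0.71)]
index_mid [([243.2, 90.0], 0.68)]
handle [([317.1, 221.1], 0.74)]
```

View pics/w8c.png

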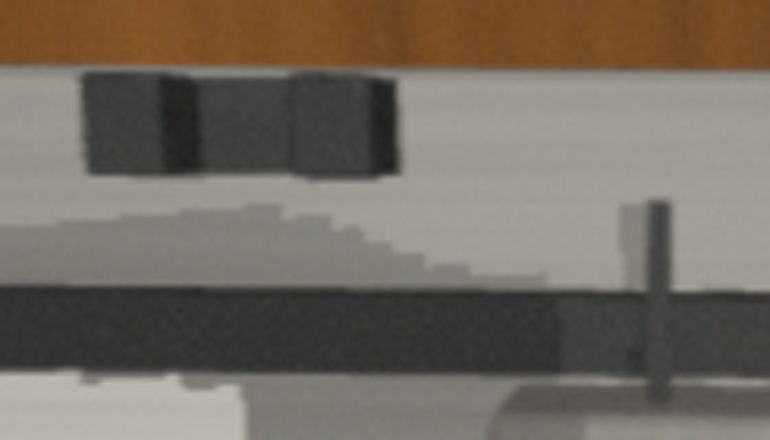

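Call:
jog_arm(
  commands=[
    [8,0,1,0.003,0.002,0.008],
    [12,0,1,0.003,0.002,0.008],
    [15,0,0,0,0,0.005],
    [14,0,0,0,0,0],
    [10,0,0,0,0,0],
    [6,0,0,0,0,0],
    [0,0,0,0,0,0],
    [0,0,0,0,0,0],
  ],
)

```text
clock: 16.6
position: [0.6256, -0.2073, 0.0763]
tool_rot: [1.908, 1.569, 0.249]
force: [-0.2, 0.4, 0.3]
grip_width: 0.0857
```

Run:
```python
from h import *
plan([.6237,-.2101,.072],-.09)
```

```text
pos [ 0.6256 -0.2073  0.0763] shift [ 4.3 -1.6  3. ] turn [[0.003, -0.001, -0.002], [-3.139, 0.003, -0.001]]
tool y [ 0.996 -0.087  0.002] q [ 0.43  0.79 -0.32  1.61  0.31  0.8  -0.1 ] t 16.6
```

Call:
jog_arm(
  commands=[
    [3,-2,1,0,0,0],
    [0,0,0,0,0,0],
  ],
)

```text
clock: 16.8
position: [0.6238, -0.2083, 0.0738]
tool_rot: [1.719, 1.568, 0.061]
force: [0.8, -0.1, -0.1]
grip_width: 0.0851
```

Call:
jog_arm(
  commands=[
    [0,0,0,0,0,0],
    [0,0,0,0,0,0],
    [0,0,0,0,0,0],
    [0,0,0,0,0,0],
    [0,0,0,0,0,0],
    [0,0,0,0,0,0],
    [0,0,0,0,0,0],
    [0,0,0,0,0,0],
    [0,0,0,0,0,0],
    [0,0,0,0,0,0],
  ],
  gripper=255,
  newtons=80,
)

```text
clock: 17.8
position: [0.6235, -0.2084, 0.0751]
tool_rot: [1.63, 1.568, -0.029]
force: [0.3, -0.1, 1.0]
grip_width: 0.0111
```

The handle is held at 11 mm. Pulling about 45 mm, then I'll look.

Call:
jog_arm(
  commands=[
    [0,-3,0,0,0,0],
    [0,-5,0,0,0,0],
    [0,-6,0,0,0,0],
    [0,-6,0,0,0,0],
    [0,-6,0,0,0,0],
    [0,-6,0,0,0,0],
    [0,-6,0,0,0,0],
    [0,-4,0,0,0,0],
    [0,-3,0,0,0,0],
    [0,0,0,0,0,0],
    [0,0,0,0,0,0],
  ],
)

```text
clock: 18.9
position: [0.5829, -0.2047, 0.0751]
tool_rot: [1.609, 1.552, -0.049]
force: [7.3, -0.6, -3.8]
grip_width: 0.0106
```

```bash
cat > look.py <<'E'
from h import *
import sys
s=observe(); im=grab_frame("wrist"); n=sys.argv[1]; cv2.imwrite(f"pics/{n}.png",im[:,:,::-1]); W=cam("wrist",s)
print("handle jig",jig(s["position"]),"grip",s["grip_width"],"F",np.round(s["force"],1))
plan([.6237,-.2101,.075],-.09)
P=proj(W,[*(JX+np.array([np.cos(JY)*.029-np.sin(JY)*.0725,np.sin(JY)*.029+np.cos(JY)*.0725])),.04]); print("fork exp px",P)
u,v=int(P[0]),int(P[1]); a,b=max(v-50,0),max(u-70,0); print("crop origin",b,a)
cv2.imwrite(f"pics/{n}c.png",cv2.resize(im[a:a+100,b:b+140,::-1],None,fx=5.5,fy=5.5,interpolation=cv2.INTER_CUBIC))
E
python3 look.py w9
```

```text
handle jig [0.0389 0.0017] grip 0.01064820738084962 F [ 7.3 -0.6 -3.8]
pos [ 0.5829 -0.2047  0.0751] shift [ 0.9 41.1  1.8] turn [[0.002, -0.001, -0.018], [-3.139, 0.029, -0.001]]
tool y [ 0.996 -0.088  0.018] q [ 0.46  0.73 -0.32  1.74  0.32  0.7  -0.11] t 18.95
fork exp px [295.47063532  93.05469731]
crop origin 225 43
```

View pics/w9.png

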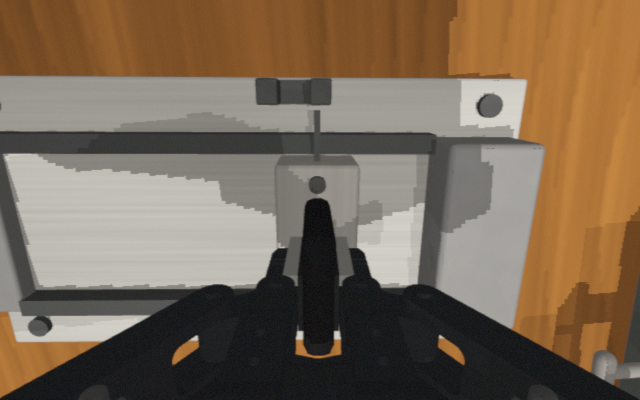

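View pics/w9c.png

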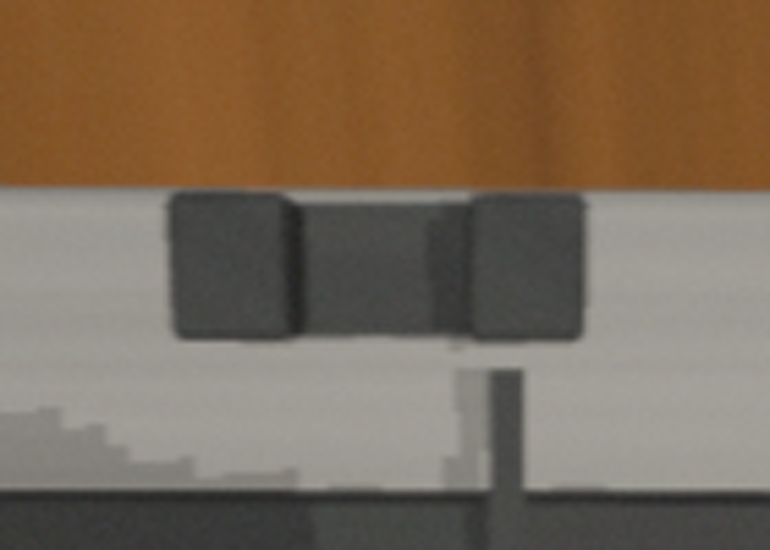

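The pointer is at crop x 507 and the gap middle at 378; cheeks 35 mm apart outside span 415 crop px, so about 10.8 mm remains.

Call:
jog_arm(
  commands=[
    [0,-3,0,0,0,0],
    [0,-4,0,0,0,0],
    [0,-3,0,0,0,0],
    [0,-2,0,0,0,0],
    [0,0,0,0,0,0],
    [0,0,0,0,0,0],
  ],
)

```text
clock: 19.55
position: [0.5737, -0.2038, 0.0751]
tool_rot: [1.602, 1.545, -0.056]
force: [8.2, -1.6, -4.9]
grip_width: 0.011
```

```bash
python3 look.py w10
```

```text
handle jig [0.0296 0.0017] grip 0.010986886183649689 F [ 8.2 -1.6 -4.9]
pos [ 0.5737 -0.2038  0.0751] shift [ 1.4 50.4  1.9] turn [[0.003, -0.001, -0.026], [-3.139, 0.04, -0.001]]
tool y [ 0.996 -0.087  0.026] q [ 0.46  0.72 -0.32  1.77  0.32  0.68 -0.12] t 19.6
fork exp px [315.07048412  93.15597344]
crop origin 245 43
```

View pics/w10c.png

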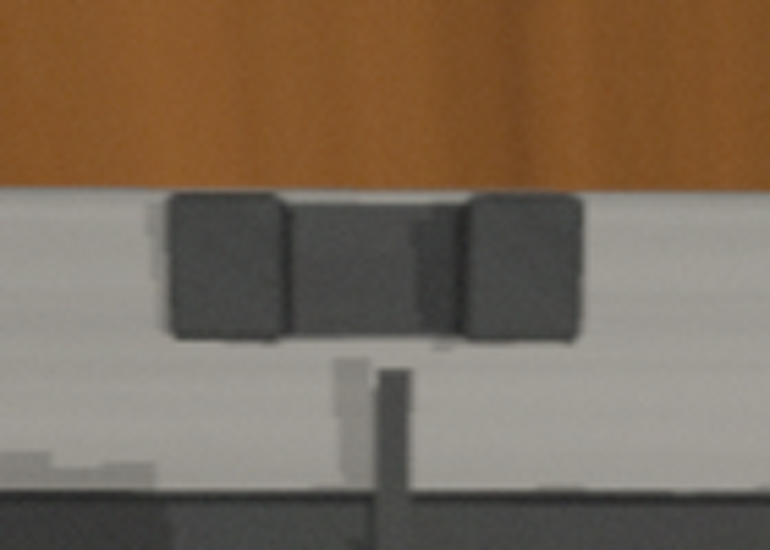

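About 1.5 mm more, then hold.

Call:
jog_arm(
  commands=[
    [0,-2,0,0,0,0],
    [0,0,0,0,0,0],
    [0,0,0,0,0,0],
    [0,0,0,0,0,0],
    [0,0,0,0,0,0],
  ],
)

```text
clock: 20.1
position: [0.5733, -0.2038, 0.0752]
tool_rot: [1.596, 1.541, -0.062]
force: [8.4, -1.3, -3.5]
grip_width: 0.0112
```

Call:
jog_arm(
  commands=[
    [0,0,0,0,0,0],
    [0,0,0,0,0,0],
    [0,0,0,0,0,0],
    [0,0,0,0,0,0],
    [0,0,0,0,0,0],
    [0,0,0,0,0,0],
    [0,0,0,0,0,0],
    [0,0,0,0,0,0],
    [0,0,0,0,0,0],
    [0,0,0,0,0,0],
    [0,0,0,0,0,0],
    [0,0,0,0,0,0],
    [0,0,0,0,0,0],
    [0,0,0,0,0,0],
    [0,0,0,0,0,0],
    [0,0,0,0,0,0],
    [0,0,0,0,0,0],
    [0,0,0,0,0,0],
    [0,0,0,0,0,0],
    [0,0,0,0,0,0],
  ],
)

```text
clock: 22.1
position: [0.5769, -0.2041, 0.0752]
tool_rot: [1.58, 1.534, -0.077]
force: [7.6, -1.4, -2.6]
grip_width: 0.011
```

Call:
jog_arm(
  commands=[
    [0,0,0,0,0,0],
    [0,0,0,0,0,0],
    [0,0,0,0,0,0],
    [0,0,0,0,0,0],
    [0,0,0,0,0,0],
    [0,0,0,0,0,0],
    [0,0,0,0,0,0],
    [0,0,0,0,0,0],
    [0,0,0,0,0,0],
    [0,0,0,0,0,0],
    [0,0,0,0,0,0],
    [0,0,0,0,0,0],
    [0,0,0,0,0,0],
    [0,0,0,0,0,0],
    [0,0,0,0,0,0],
    [0,0,0,0,0,0],
  ],
)

```text
clock: 23.7
position: [0.5784, -0.2043, 0.0752]
tool_rot: [1.57, 1.532, -0.087]
force: [7.4, -1.3, -1.8]
grip_width: 0.0107
```

```bash
python3 look.py w11
python3 - <<'E'
from h import *
cv2.imwrite("pics/s11.png",grab_frame("scene")[:,:,::-1])
E
```

```text
handle jig [0.0344 0.0017] grip 0.010734897654121717 F [ 7.4 -1.3 -1.8]
pos [ 0.5784 -0.2043  0.0752] shift [ 1.9 45.6  1.9] turn [[0.003, -0.0, -0.039], [-3.138, 0.061, -0.0]]
tool y [ 0.996 -0.086  0.039] q [ 0.46  0.72 -0.32  1.77  0.33  0.67 -0.12] t 23.75
fork exp px [303.80497683  93.04873097]
crop origin 233 43
```

View pics/w11c.png

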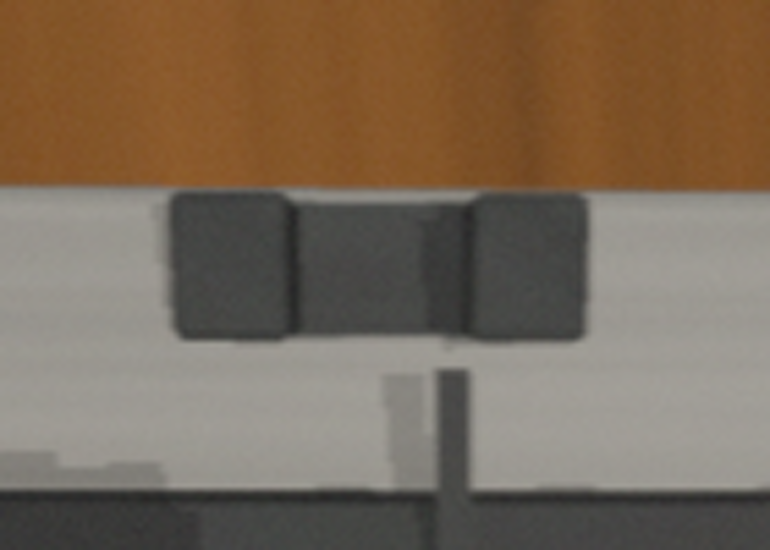

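View pics/s11.png

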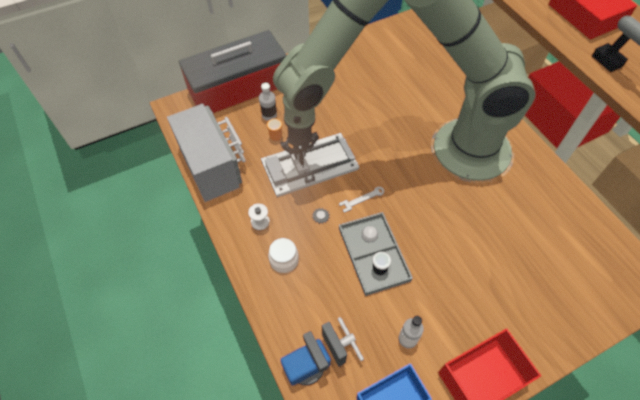

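The pointer has drifted to crop x 453 (gap middle 379, about 6 mm off): rows of zero give way to the spring. I pull back to the mark, straighten the tilt, and then hold with a small counter-shift in each row.

Call:
jog_arm(
  commands=[
    [0,-3,0,0,0,-0.013],
    [0,-3,0,0,0,-0.013],
    [0,-1.5,0,0,0,-0.008],
    [0,-0.4,0,0,0,-0.002],
    [0,-0.4,0,0,0,-0.002],
  ],
)

```text
clock: 24.3
position: [0.5733, -0.2038, 0.0751]
tool_rot: [1.624, 1.563, -0.033]
force: [7.7, -1.5, -7.2]
grip_width: 0.011
```

```bash
python3 look.py w12
```

```text
handle jig [0.0292 0.0018] grip 0.010967581756549582 F [ 7.7 -1.5 -7.2]
pos [ 0.5733 -0.2038  0.0751] shift [ 0.5 50.7  1.9] turn [[0.003, -0.0, -0.007], [-3.138, 0.012, -0.001]]
tool y [ 0.996 -0.087  0.007] q [ 0.46  0.72 -0.32  1.76  0.32  0.71 -0.11] t 24.35
fork exp px [317.44782901  93.1441013 ]
crop origin 247 43
```

View pics/w12c.png

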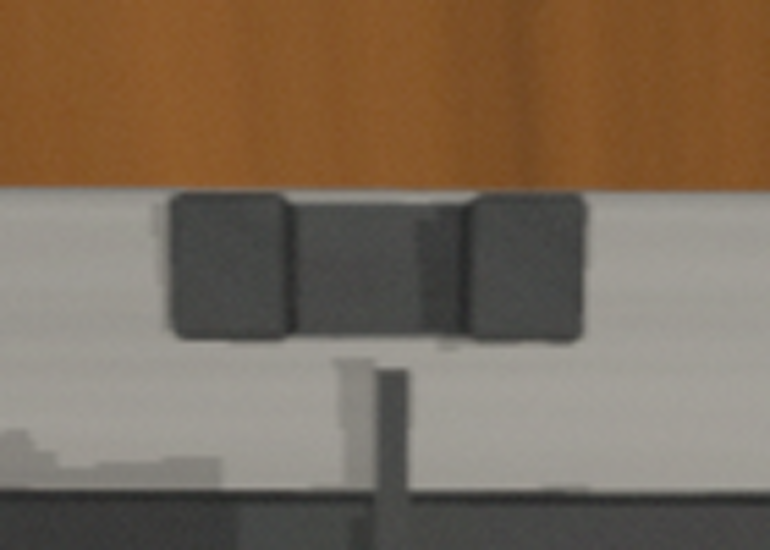

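Call:
jog_arm(
  commands=[
    [0,-1,0,0,0,-0.003],
    [0,-0.7,0,0,0,-0.002],
    [0,-0.4,0,0,0,-0.002],
    [0,-0.4,0,0,0,-0.002],
    [0,-0.4,0,0,0,-0.002],
    [0,-0.4,0,0,0,-0.002],
    [0,-0.4,0,0,0,-0.002],
    [0,-0.4,0,0,0,-0.002],
  ],
)

```text
clock: 25.15
position: [0.5756, -0.204, 0.0751]
tool_rot: [1.782, 1.565, 0.124]
force: [8.3, -1.1, -6.7]
grip_width: 0.0111
```

Call:
jog_arm(
  commands=[
    [0,-2.5,0,0,0,-0.001],
    [0,-2,0,0,0,-0.001],
    [0,-1.5,0,0,0,-0.001],
    [0,-0.8,0,0,0,-0.001],
    [0,-0.8,0,0,0,-0.001],
    [0,-0.8,0,0,0,-0.001],
  ],
)

```text
clock: 25.75
position: [0.5725, -0.2037, 0.0751]
tool_rot: [1.712, 1.558, 0.055]
force: [10.1, -1.8, -8.0]
grip_width: 0.011
```

Call:
jog_arm(
  commands=[
    [0,-0.9,0,0,0,-0.003],
    [0,-0.9,0,0,0,-0.003],
    [0,-0.9,0,0,0,-0.003],
    [0,-0.9,0,0,0,-0.003],
    [0,-0.9,0,0,0,-0.003],
  ],
)

```text
clock: 26.25
position: [0.5723, -0.2037, 0.0751]
tool_rot: [1.848, 1.563, 0.19]
force: [8.6, -1.6, -8.1]
grip_width: 0.0111
```

```bash
python3 look.py w13
```

```text
handle jig [0.0282 0.0017] grip 0.011133589243953315 F [ 8.6 -1.6 -8.1]
pos [ 0.5723 -0.2037  0.0751] shift [ 0.5 51.8  1.9] turn [[0.003, -0.002, -0.008], [-3.138, 0.012, -0.004]]
tool y [ 0.996 -0.087  0.008] q [ 0.46  0.72 -0.32  1.76  0.32  0.7  -0.11] t 26.3
fork exp px [319.58303641  93.26818941]
crop origin 249 43
```

View pics/w13c.png

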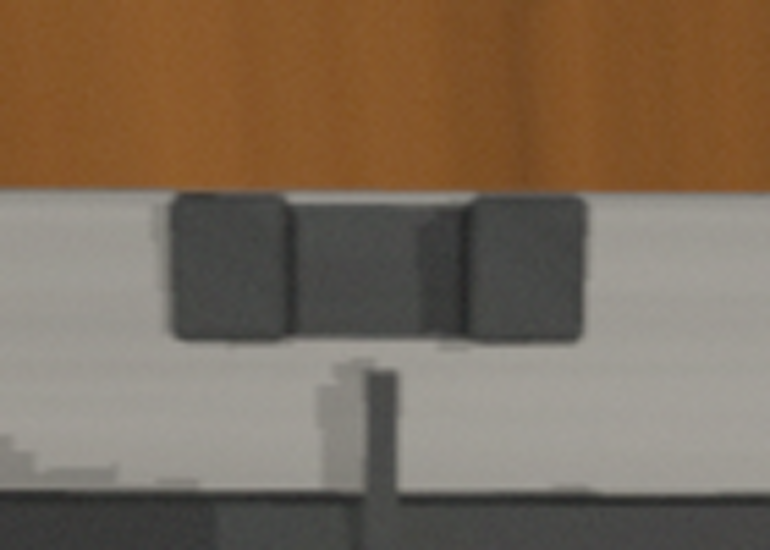

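The pointer is now at crop x 382 against the gap middle at 379, which is on the mark. Holding for over 3 s with the same counter-shift.

Call:
jog_arm(
  commands=[
    [0,-0.9,0,0,0,-0.002],
    [0,-0.9,0,0,0,-0.002],
    [0,-0.9,0,0,0,-0.002],
    [0,-0.9,0,0,0,-0.002],
    [0,-0.9,0,0,0,-0.002],
    [0,-0.9,0,0,0,-0.002],
    [0,-0.9,0,0,0,-0.002],
    [0,-0.9,0,0,0,-0.002],
    [0,-0.9,0,0,0,-0.002],
    [0,-0.9,0,0,0,-0.002],
  ],
)

```text
clock: 27.3
position: [0.5723, -0.2037, 0.0751]
tool_rot: [1.898, 1.561, 0.241]
force: [9.1, -1.7, -8.0]
grip_width: 0.0111
```

Call:
jog_arm(
  commands=[
    [0,-0.9,0,0,0,-0.002],
    [0,-0.9,0,0,0,-0.002],
    [0,-0.9,0,0,0,-0.002],
    [0,-0.9,0,0,0,-0.002],
    [0,-0.9,0,0,0,-0.002],
    [0,-0.9,0,0,0,-0.002],
    [0,-0.9,0,0,0,-0.002],
    [0,-0.9,0,0,0,-0.002],
    [0,-0.9,0,0,0,-0.002],
    [0,-0.9,0,0,0,-0.002],
  ],
)

```text
clock: 28.3
position: [0.5723, -0.2037, 0.0751]
tool_rot: [1.925, 1.56, 0.268]
force: [9.6, -1.3, -8.2]
grip_width: 0.011
```

Rock steady.

Call:
jog_arm(
  commands=[
    [0,-0.9,0,0,0,-0.002],
    [0,-0.9,0,0,0,-0.002],
    [0,-0.9,0,0,0,-0.002],
    [0,-0.9,0,0,0,-0.002],
    [0,-0.9,0,0,0,-0.002],
    [0,-0.9,0,0,0,-0.002],
    [0,-0.9,0,0,0,-0.002],
    [0,-0.9,0,0,0,-0.002],
    [0,-0.9,0,0,0,-0.002],
    [0,-0.9,0,0,0,-0.002],
    [0,-0.9,0,0,0,-0.002],
    [0,-0.9,0,0,0,-0.002],
    [0,-0.9,0,0,0,-0.002],
    [0,-0.9,0,0,0,-0.002],
    [0,-0.9,0,0,0,-0.002],
    [0,-0.9,0,0,0,-0.002],
    [0,-0.9,0,0,0,-0.002],
    [0,-0.9,0,0,0,-0.002],
    [0,-0.9,0,0,0,-0.002],
    [0,-0.9,0,0,0,-0.002],
  ],
)

```text
clock: 30.3
position: [0.5718, -0.2037, 0.0751]
tool_rot: [1.982, 1.559, 0.326]
force: [11.3, -2.1, -7.5]
grip_width: 0.0111
```

```bash
python3 look.py w14
python3 - <<'E'
from h import *
im=grab_frame("scene"); cv2.imwrite("pics/s14.png",cv2.resize(im[90:310,230:450,::-1],None,fx=2.7,fy=2.7))
for i in range(6): grab_frame("wrist")
s=observe(); print(s["position"],s["qd"].__class__,np.abs(s["qd"]).max())
E
```

```text
handle jig [0.0278 0.0017] grip 0.01109085903928754 F [11.3 -2.1 -7.5]
pos [ 0.5718 -0.2036  0.0751] shift [ 0.7 52.2  2. ] turn [[0.005, -0.005, -0.011], [-3.137, 0.017, -0.008]]
tool y [ 0.996 -0.085  0.011] q [ 0.47  0.72 -0.32  1.76  0.32  0.7  -0.11] t 30.35
fork exp px [320.54257579  93.4955132 ]
crop origin 250 43
[ 0.57182288 -0.20362991  0.07510866] <class 'numpy.ndarray'> 0.0016467711369864784
```

View pics/w14c.png

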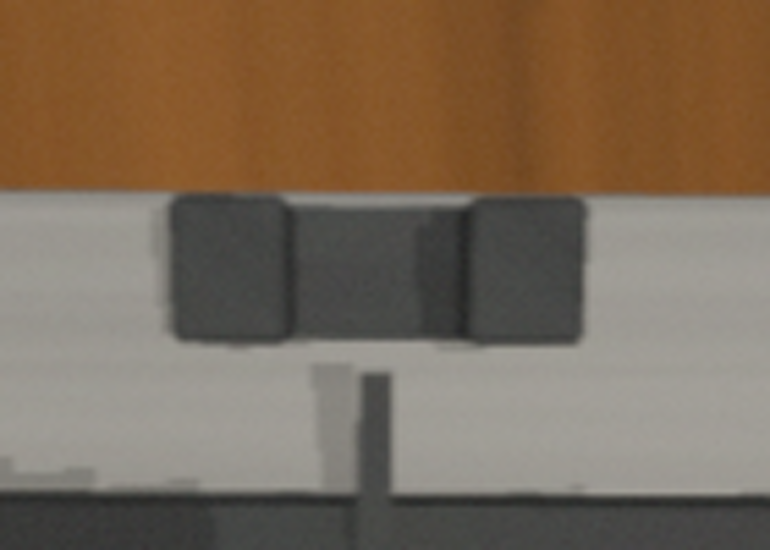

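View pics/s14.png

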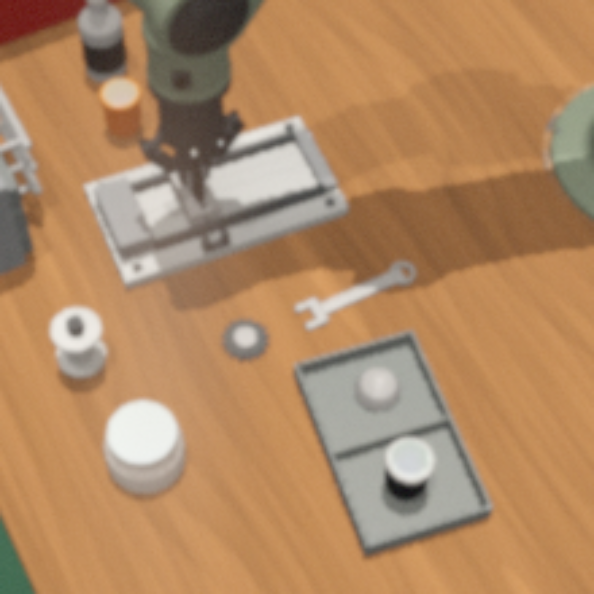

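The pointer is at crop x 376 against the gap middle at 378 after more than 4 s there, and the arm is still. The lamp stands upright in the empty half and the bystanders look unmoved. Handing in.

Run:
```python
from h import *
print(bot.job_done())
```

```text
the job is handed in; nothing more can be done
None
```

I lifted the headlamp off the jig bed with a 30 N grip and set it down upright in the empty half of the tray. I let go once the force reading rose to about 5 N, which showed it was on the floor. I then gripped the handle with 80 N, pulled the jaw about 52 mm until the pointer stood in the fork's gap, and handed in at about 31 s while still holding it.

- **First hold failed:** the jaw crept about 6 mm off the mark, because rows of zero movement give way to the spring. I pulled it back and held it with a small counter-shift in every row.
- **Second hold:** the measured tool position stayed within about 0.5 mm for more than 4 s. The last wrist picture puts the pointer within about 0.3 mm of the middle of the gap.
- **Last checks:** the arm was still. The scene picture shows the lamp upright in the empty half, with the bell and the other bench items in view apparently unmoved.
- **Agreement of measurements:** the top camera put the required pull at 52 to 54 mm, slightly more than the 51 to 52 mm from the wrist camera. I followed the wrist camera.

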